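# Scan the request barcode off the tablet

### The arm

A 6-joint arm with a two-finger parallel gripper is mounted at the origin on the work surface. World frame = base frame: x ahead of the robot, y to its left, z up, the work surface at z = 0. Lengths are in m, angles in rad, forces in N, time in s.
With the tool pointing down it reaches from about 0.3 to 0.875 m from the base axis. Payload 6.4 kg.
Tool frame: the origin (TCP) lies between the finger pads; the fingertips stand 22 mm ahead of it and the grasp point (between the pads) lies 3 mm ahead of it; z points along the fingers, y is the line along which they close (so a half turn about z gives the same grasp; the last joint's range is limited). The gripper opens to 85 mm and grips with 20 to 120 N. Pads are 22 mm wide; open, the fingers measure 114 mm over their backs; the gripper's body (76 mm by 85 mm) begins 54 mm behind the grasp point. The pads swing forward as they close: fully open they stand 13 mm farther back than shut.
Start: joints at [-1.442, 0.181, 1.607, -0, 1.354, -0.206], TCP at [0.189, -0.543, 0.253] pointing down, gripper open.
Joint ranges: [-2.99, 2.99], [-0.89, 2.07], [0.3, 2.58], [-1.14, 4.28], [0, 2.63], [-3.12, 3.12]. Speed limits (rad/s): [2.57, 2.57, 3.01, 3.14, 3.14, 3.14].

### API

Orientations are given as a unit quaternion [w, x, y, z].
In Python, from bench import ctrl, imaging, workorder gives the robot as it stands.
- The arm moves only by the shell command python3 -m pendant 'ROWS' [OPENING]. ROWS is JSON, a list of rows, each a list of 4 numbers: the shift along the tool's x, y, z in cm, then the turn about the tool's z in degrees. In form: [[dx, dy, dz, roll], ...]. A call has 1 to 12 rows; each row is the pose to reach, as a shift and turn from the pose commanded when the call began, along the tool's axes at that moment; what a row does not reach only later rows make up. A row lasts 1/12 s, in which the tool goes at most 41.7 mm and 7.16 degrees, less where a joint would pass 70% of its speed; a pose out of reach is approached as far as the arm can. A call with a gripper value outside its range is refused whole. OPENING is the opening, from 0 (shut) to 1 (fully open), set as the call begins (- or left out, the last holds). The fingers move at their own pace and stop on an object; the grip force is fixed at half the most. Time passes only in rows, so rows that repeat a pose let the fingers close. It gives the time, the measured TCP pose, the force, the opening and the grip force at its end, in the units of the state.
- ctrl.get_obs(): the state, without advancing time (a new reading comes with each control period).
- imaging.camera(name): name is "side" or "top"; returns the picture (480x640x3 uint8, red, green, blue); there is no depth.
- imaging.camera_info(name): a dict with "K" (3x3 intrinsics, pixels), "k1" (the pictures are not rectified: a ray, as slopes to the right and down, at radius r is drawn at 1 + k1 r^2 times it, then the intrinsics apply), "T" (4x4, takes a point from camera to world coordinates). Camera axes: x right, y up, looking along -z (the intrinsics and any distortion apply to the point x, -y, -z); pixel columns grow to the right and rows downward; lengths in m; the calibration is good to about 2 mm. A picture is of the moment at which its call begins. camera_info takes no time and is no camera call.
- workorder.hand_in(): hands the job in; it is judged then, once.
The state is a dict: "time_s": time; "q": joint angles; "dq": joint speeds; "joint_efforts": joint torques, N m; "eef_pos": TCP position; "eef_rot": TCP orientation; "wrist_force": force on the tool from outside, world axes, zero at the start; "torque": the same for the moment, N m; "opening": opening from 0.0 (shut) to 1.0 (fully open); "grasp_force": force on a finger pad.
Only numpy, scipy, OpenCV 4.12 (cv2) and the standard library are available. Lean on these libraries where they do the work, as an engineer would, in place of code of your own. Each camera call takes 0.05 s, during which the arm holds its last target. There are 200 camera calls.

### The job

Book in the next sample: tilt the tablet up on its stand until the screen is steep enough to read, about 70 degrees from flat, and leave it there. Then take the hand scanner out of its holder, aim it squarely at the middle of the barcode on the screen from about 10 cm away, without touching the tablet with it, and hold it steady for a full second. Put it gently back upright in its holder, fully down and with its nose pointing the way it did before, and leave the tube rack, the mixer and the specimen jar where they stand.

Things in the scene. Friction and masses are not known exactly. Their poses are not given: they have to be found in the camera images.
- tablet_stand: Aluminium tablet stand, fixed. Origin on the bench under the hinge; at yaw 0 the screen faces -x, the robot. Base 170 x 190 x 10 mm, x -70 to 100 mm; 50 mm wide neck to a hinge (axis along y) 125 mm up. Carries a black tablet 178 high x 248 wide x 11 mm thick, its middle over the hinge; behind it only the neck and a mount within 50 mm of the hinge, so fingers fit behind its top edge from above.
- tablet (a joint): Tilt of the tablet (rad): 0 = lying flat, screen up; pi/2 would be upright, facing the stand's -x. Grows as the top edge comes up and forward. Range 0 to 1.5; 70 degrees is 1.22. Starts leaned back, 0.35 to 0.60. Stiff friction hinge (0.35 N m, plus up to 0.15 of weight): stays where left; 5 to 10 N pushed at the top or bottom edge moves it.
- hinge (a point): Point on the tilt hinge's axis, behind the middle of the tablet, 125 mm above the bench. Axes turn with the tablet: x up the screen, y across it along the hinge axis, z out of the screen. In this frame the tablet's rear face is at z = 18 mm, its screen face at z = 29 mm, its top and bottom edges at x = 89 and -89 mm.
- barcode (a point): Middle of the black-on-white barcode on the screen (bars side by side, 100 mm wide, 44 mm high), on the screen face: (5, 0, 29) mm in the hinge's frame. Axes as at the hinge: x up the screen, y across, z straight out of the screen.
- top_edge (a point): Middle of the tablet's top edge (11 mm thick), half-way through its thickness: (89, 0, 23.5) mm in the hinge's frame. Axes as at the hinge.
- holder: Grey desk holder for the scanner, fixed. Base 115 x 100 x 10 mm, in its middle an open-topped cup, 64 (x) x 58 mm outside, 56 x 50 mm inside, inner floor 14 mm and rim 76 mm above the bench. Origin on the bench under the cup's centre; its x axis is the way the parked scanner's nose points.
- scanner: Light grey pistol-shaped cordless scanner, 150 mm tall, about 220 g, loose, handle down in the holder's cup with 7 mm play. Origin under the handle's foot; z up, x to the nose. Foot 42 x 36 mm, handle 34 x 31 mm; head z 103 to 147 mm, 50 mm wide (y), x -50 to 40 mm, then a nose 58 wide, 50 high to x = 65 mm. Grip it from above across the head. Reads by itself along +x: no trigger to press.
- window (a point): Centre of the scanner's window at the front of the nose, (65, 0, 125) mm in the scanner's frame, with the scanner's axes: the scan beam leaves here along +x.
- head (a point): Middle of the scanner's head, the place to grip: (5, 0, 125) mm in the scanner's frame, with its axes; the centre of mass is about 22 mm below.
- tube_rack: White rack of capped blood tubes, 100 x 190 mm, 92 mm high, 0.6 kg, loose on the far side of the bench; origin under its centre. To be left alone.
- mixer: White vortex mixer, 150 x 125 mm, 143 mm high with a dark rubber cup on top, loose on the left side of the bench; origin under its centre. To be left alone.
- specimen_jar: Small clear screw-top specimen jar, 58 mm across, 68 mm high, loose on the near side of the bench; origin under its centre. To be left alone.
Mind the look-alikes: they are no part of the job. Leave any yellow look-alike of the holder alone.

How it is judged:
On the way, in this order (a step that is already met when the one before it is completed fails the run):
1. the tablet is tilted up to between 60 and 80 degrees from flat and left still there, let go (value of joint tablet between 1.047 and 1.396 rad and velocity of joint tablet between -0.03 and 0.03 rad/s and contact force between the fingers and tablet_stand below 0.2 N), for 0.2 s.
2. the scanner is held still, window 50 to 150 mm from the barcode, beam within 15 mm up/down and sideways of its middle and 20 degrees of square to the screen, the tablet still at 60 to 80 degrees (x of barcode in the frame of window between 0.05 and 0.15 m and y of barcode in the frame of window between -0.015 and 0.015 m and z of barcode in the frame of window between -0.015 and 0.015 m and z of window in the frame of barcode above 0.04 m and angle between the x axis of window and the z axis of barcode, either way round below 0.35 rad and linear speed of scanner below 0.015 m/s and angular speed of scanner below 0.12 rad/s and value of joint tablet between 1.047 and 1.396 rad), for 0.8 s.
At the end, for the whole second after the job is handed in: The tablet stands at 60 to 80 degrees from flat, and the scanner stands at rest in the holder's cup: its foot within 12 mm of the cup's centre each way and on the cup's floor (within 6 mm), upright within about 9 degrees, its nose pointing the holder's forward way as at the start (value of joint tablet between 1.047 and 1.396 rad and x of scanner in the frame of holder between -0.012 and 0.012 m and y of scanner in the frame of holder between -0.012 and 0.012 m and z of scanner in the frame of holder between 0.008 and 0.02 m and angle between scanner's own z axis and vertical below 0.15 rad and x of window in the frame of holder above 0.04 m and linear speed of scanner below 0.02 m/s); the robot touches nothing.
It fails at once if the scanner touches the tablet or its stand (contact force between scanner and tablet_stand above 1 N).
It fails at once if the scanner is dropped into its holder (it moves at over 0.6 m/s with its foot down in the cup) (horizontal distance between scanner and holder below 0.02 m and z of scanner in the frame of holder below 0.06 m and linear speed of scanner above 0.6 m/s).
It fails at once if the tube rack, mixer or specimen jar is moved over 30 mm or tipped (distance of any of tube_rack, mixer, specimen_jar from where it was at the start of the episode above 0.03 m or angle between any of tube_rack, mixer, specimen_jar's own z axis and vertical above 0.3 rad).
It also fails if it takes over 72 s, if anything falls off the work surface, if the arm or the gripper's body presses on something with over 40 N, if the wrist force passes 120 N, or if a joint passes its speed limit or range.

## Working session

There is one attempt and no reset: what is moved stays moved. The work goes in short steps, Python scripts to look and compute and a shell command to move; the robot and the scene stay as the last step left them, time stands still between calls to the robot, and variables do not carry over. Pictures are saved under pics/ and viewed, at most 12 in all, crops included, and the job is handed in when it is done.

```bash
ls; mkdir -p pics; python3 - <<'E'
from bench import ctrl, imaging
import cv2
for n in("side","top"):
    cv2.imwrite(f"pics/{n}0.png",imaging.camera(n)[:,:,::-1]); i=imaging.camera_info(n); print(n,i)
print(ctrl.get_obs())
E
```

```text
pics
side {'K': array([[452.88573471,   0.        , 317.48102691],
       [  0.        , 452.88573471, 240.07009499],
       [  0.        ,   0.        ,   1.        ]]), 'k1': -0.05674560725759212, 'T': array([[-0.8419583 ,  0.398652  , -0.36356955,  0.22912473],
       [-0.5393362 , -0.60322233,  0.58757067,  0.76212273],
       [ 0.01492295,  0.69079621,  0.72289549,  0.85401613],
       [ 0.        ,  0.        ,  0.        ,  1.        ]])}
top {'K': array([[489.362796  ,   0.        , 314.54527442],
       [  0.        , 489.362796  , 241.39671682],
       [  0.        ,   0.        ,   1.        ]]), 'k1': -0.1122790694015508, 'T': array([[-6.73395089e-04,  9.87621870e-01, -1.56852123e-01,
         4.19160838e-01],
       [-9.99996934e-01, -2.91303625e-04,  2.45897337e-03,
         1.30642691e-01],
       [ 2.38284429e-03,  1.56853298e-01,  9.87619038e-01,
         1.32176029e+00],
       [ 0.00000000e+00,  0.00000000e+00,  0.00000000e+00,
         1.00000000e+00]])}
{'time_s': 0.1, 'q': array([-1.44224035e+00,  1.81442401e-01,  1.60795332e+00, -3.95615913e-05,
        1.35380627e+00, -2.06303827e-01]), 'dq': array([-9.17141504e-05, -3.03842951e-03, -2.23619078e-03, -6.94306156e-04,
       -1.21172216e-03,  1.28046370e-03]), 'joint_efforts': array([ 6.48517562e-04, -4.45875764e+01, -3.52237308e+01, -2.47781609e-04,
        4.12494584e-03,  2.28002278e-05]), 'eef_pos': array([ 0.18890577, -0.54256808,  0.25246601]), 'eef_rot': array([-8.04812707e-04,  9.86015295e-01,  1.66652903e-01,  1.19738957e-05]), 'wrist_force': array([ 0.37774969,  0.41785716, -0.0994635 ]), 'torque': array([ 0.02054708, -0.02956354, -0.01539399]), 'grasp_force': 0.0, 'opening': 0.9981911384327506}
```

View pics/side0.png

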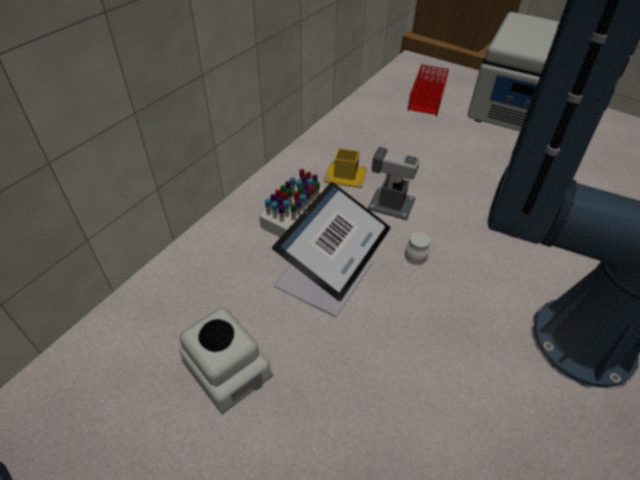

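View pics/top0.png

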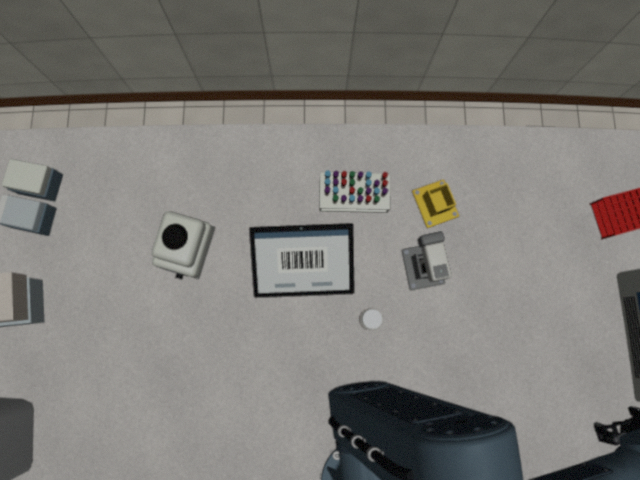

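The side view shows the tablet at about (333,240), the scanner in its grey holder at (395,180), and the jar at (418,247). In the top view the tablet is at (302,260), the scanner at (432,255), and the yellow holder at (435,203) is the decoy. I'll enlarge both views.

```bash
python3 - <<'E'
import cv2
t=cv2.imread("pics/top0.png");s=cv2.imread("pics/side0.png")
cv2.imwrite("pics/tc.png",cv2.resize(t[160:345,240:470],None,fx=3.4,fy=3.2,interpolation=3)[:600,:800])
cv2.imwrite("pics/sc.png",cv2.resize(s[140:320,260:440],None,fx=3.3,fy=3.3,interpolation=3))
E
```

```text
(no output)
```

View pics/tc.png

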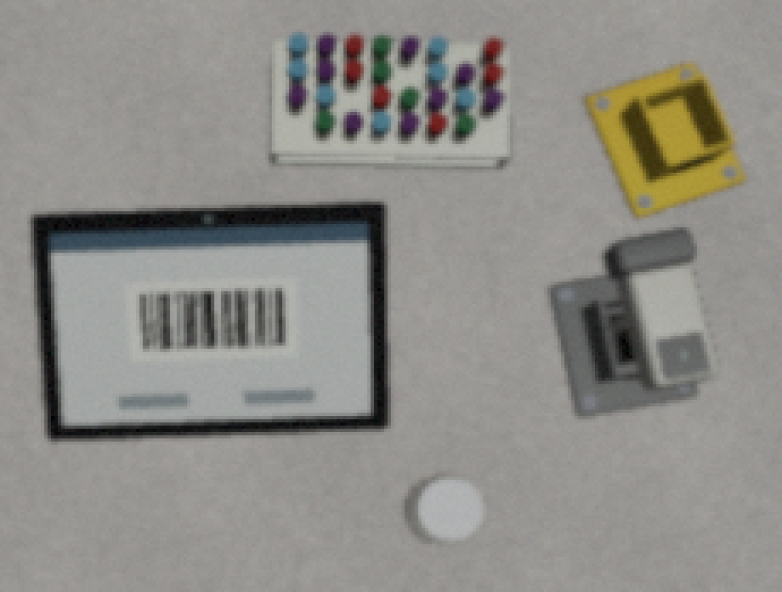

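View pics/sc.png

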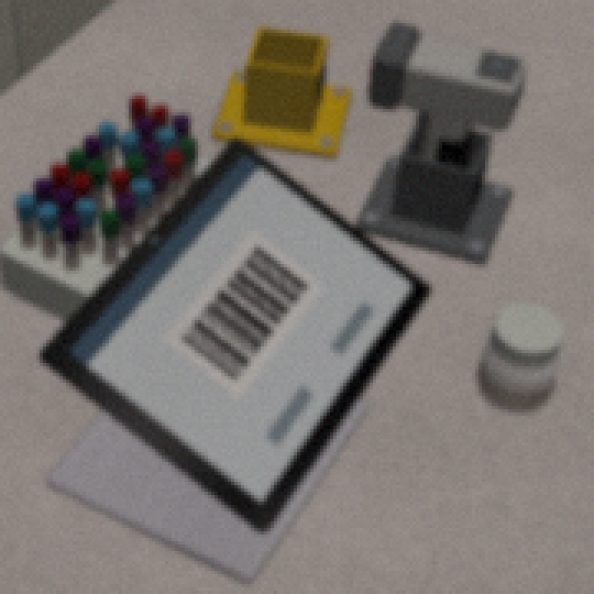

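The crops give clear tablet corners, holder base corners and scanner nose and back edges. The nose points away from the robot, turned slightly left. Next I fit poses.

```bash
cat > h.py <<'E'
import numpy as np, cv2
from scipy.optimize import least_squares
from scipy.spatial.transform import Rotation as R
from bench import ctrl, imaging
INF={n:imaging.camera_info(n) for n in("side","top")}
def proj(n,P):
    I=INF[n];T=I["T"];p=(np.atleast_2d(P)-T[:3,3])@T[:3,:3]
    s=np.c_[p[:,0],-p[:,1]]/-p[:,2:]; s=s*(1+I["k1"]*(s**2).sum(1,keepdims=True))
    return s@I["K"][:2,:2].T+I["K"][:2,2]
def fit(f,obs,x0):
    "f(x,name)->world pts; obs {name:px}"
    r=lambda x:np.concatenate([(proj(n,f(x,n))-o).ravel() for n,o in obs.items()])
    s=least_squares(r,x0,x_scale=[.1]*2+[1]*(len(x0)-2),loss='soft_l1');print(s.x.round(4),"rms px",np.sqrt(np.mean(r(s.x)**2)).round(2));print(r(s.x).reshape(-1,2).round(1).tolist());return s.x
def Rz(a):return R.from_euler('z',a).as_matrix()
def hinge(x):
    c,s=np.cos(x[3]),np.sin(x[3]); return Rz(x[2])@np.array([[c,0,-s],[0,1,0],[s,0,c]]),np.array([x[0],x[1],.125])
def tabpts(x,P):
    M,o=hinge(x);return np.array(P)@M.T+o
def body(x,P): return np.array(P)@Rz(x[2]).T+np.array([x[0],x[1],x[3] if len(x)>3 else 0])
CORN=np.array([[.089,.124,.029],[.089,-.124,.029],[-.089,.124,.029],[-.089,-.124,.029]])
E
cat > fit0.py <<'E'
from h import *
tc=lambda a:np.array(a)/[3.4,3.2]+[240,160]-.35
sc=lambda a:np.array(a)/3.3+[260,140]-.35
tab=fit(lambda x,n:tabpts(x,CORN),{"top":tc([[33,215],[384,205],[49,440],[386,427]]),"side":sc([[40,355],[237,140],[262,530],[430,290]])},[.65,.1,0,.5])
B=np.array([[.0575,.05,.01],[-.0575,.05,.01],[-.0575,-.05,.01]])
hol=fit(lambda x,n:body(x,B),{"top":tc([[550,285],[575,415],[697,395]]),"side":sc([[358,228],[487,257],[512,187]])},[.65,-.1,.1])
N=np.array([[.065,.029,.150],[.065,-.029,.150],[-.05,.025,.147],[-.05,-.025,.147]]);N[:,2]+=.014
scn=fit(lambda x,n:body(x,N),{"top":tc([[609,247],[693,230],[650,388],[715,377]]),"side":sc([[372,52],[396,22],[514,90],[524,62]])},[.65,-.1,.1])
jar=fit(lambda x,n:body([*x,0],[[0,0,.068]]),{"top":tc([[450,508]])},[.5,0])
rk=fit(lambda x,n:body(x,[[-.05,.095,.0],[-.05,-.095,.0]]),{"top":tc([[272,162],[508,165]])},[.8,0,0])
E
python3 fit0.py
```

```text
[0.5696 0.1588 0.0369 0.4324] rms px 1.1
[[-1.5, 0.1], [0.2, -0.6], [-1.1, -0.0], [0.5, 0.3], [-0.8, -1.8], [-0.0, -2.9], [0.8, 1.2], [0.7, -0.3]]
[ 0.5604 -0.1655  0.1884] rms px 0.82
[[-1.2, -0.1], [0.5, 0.9], [0.4, -0.0], [-1.4, -1.5], [-0.2, 0.8], [0.6, -0.2]]
[ 0.5597 -0.1652  0.1638] rms px 1.07
[[0.9, -2.0], [-0.7, -0.6], [-0.5, 0.7], [0.5, 0.6], [-0.4, 1.3], [-0.7, -1.4], [0.3, 1.3], [2.1, -0.9]]
[ 0.42   -0.0184] rms px 0.0
[[-0.0, -0.0]]
[ 0.7649  0.0163 -0.013 ] rms px 0.31
[[0.4, 0.0], [-0.4, 0.0]]
```

Fit: tablet hinge at (0.570, 0.159), yaw 0.037, tilt 0.43. The holder is at (0.560, -0.165), yaw about 0.175. The tool always points down, so the beam stays horizontal, and a tablet tilt near 76° keeps the squareness inside its limit. Next I go behind the top edge with the fingers shut.

```bash
cat >> h.py <<'E'
def to(p,yaw=None,cur=None):
    "print tool-axes shift (cm, deg) from the measured pose to world p"
    o=ctrl.get_obs();M=R.from_quat(np.roll(o["eef_rot"],-1)).as_matrix();psi=np.arctan2(M[1,0],M[0,0])
    d=(np.array(p)-o["eef_pos"])@M*100
    print("t",round(o["time_s"],2),"pos",o["eef_pos"].round(4),"yaw",psi.round(4),"shift",d.round(2),"roll",None if yaw is None else round(np.degrees(psi-yaw),1),"F",o["wrist_force"].round(1),"op",round(o["opening"],3))
TAB=[.5696,.1588,.037]
def st(x,y,z,t=TAB): # stand frame -> world
    return body(t[:3],[[x,y,z]])[0]
E
python3 -c "
from h import *
to(st(.125,0,.253),.037)"
```

```text
t 0.1 pos [ 0.1889 -0.5426  0.2525] yaw 0.3349 shift [ 7.095e+01 -5.006e+01  5.000e-02] roll 17.1 F [ 0.4  0.4 -0.1] op 0.998
```

```bash
python3 -m pendant '[[71,-50,0,17],[71,-50,0,17],[71,-50,0,17],[71,-50,0,17],[71,-50,0,17],[71,-50,0,17],[71,-50,0,17],[71,-50,0,17],[71,-50,0,17],[71,-50,0,17],[71,-50,0,17],[71,-50,0,17]]' 0; python3 -c "
from h import *
to(st(.125,0,.253),.037)"
```

```text
time_s: 1.1
eef_pos: [0.4811, -0.1348, 0.2531]
eef_rot: [-0.0, 1.0, 0.019, -0.0]
wrist_force: [1.5, -2.1, 0.1]
opening: -0.002
grasp_force: 0.0
t 1.1 pos [ 0.4811 -0.1348  0.2531] yaw 0.0381 shift [ 2.246e+01 -2.899e+01  1.000e-02] roll 0.1 F [ 1.5 -2.1  0.1] op -0.002
```

```bash
python3 -m pendant '[[22.2,-29,0,0],[22.2,-29,0,0],[22.2,-29,0,0],[22.2,-29,0,0],[22.2,-29,0,0],[22.2,-29,0,0],[22.2,-29,0,0],[22.2,-29,0,0],[22.2,-29,0,0],[22.2,-29,0,0],[22.2,-29,0,0],[22.2,-29,0,0]]' 0; python3 -c "
from h import *
to(st(.120,0,.177),.037)
cv2.imwrite('pics/s1.png',cv2.resize(imaging.camera('side')[100:340,220:460,::-1],None,fx=2.4,fy=2.4))"
```

```text
time_s: 2.1
eef_pos: [0.6907, 0.1612, 0.2523]
eef_rot: [0.0, 1.0, 0.019, -0.001]
wrist_force: [-0.2, -0.6, 0.4]
opening: 0.002
grasp_force: 0.0
t 2.1 pos [0.6907 0.1612 0.2523] yaw 0.0386 shift [-0.1  -0.21  7.53] roll 0.1 F [-0.2 -0.6  0.4] op 0.002
```

View pics/s1.png

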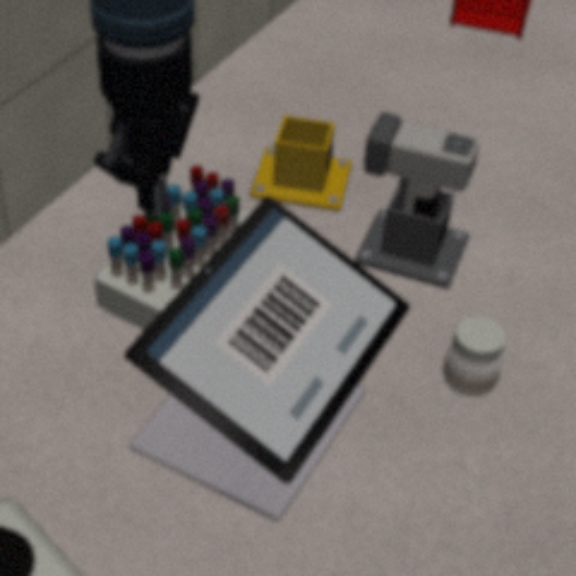

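The closed fingers, with the tip at about (150,210), hang behind the tablet's top edge. I lower them 7.5 cm and start pulling, rising with the edge.

```bash
python3 -m pendant '[[0,0,2.5,0],[0,0,5,0],[0,0,7.5,0],[0,0,7.5,0],[-1,0,7.5,0],[-2,0,7.5,0],[-3,0,7.5,0]]' 0; python3 -m pendant '[[-0.6,0,-0.1,0],[-1.2,0,-0.2,0],[-1.8,0,-0.5,0],[-2.4,0,-0.8,0],[-3,0,-1.1,0],[-3.6,0,-1.4,0],[-4.2,0,-1.7,0],[-4.8,0,-2,0],[-5.2,0,-2.2,0],[-5.2,0,-2.2,0]]' 0;  python3 -c "
from h import *
to(st(.01,0,.212),.037)
print((np.array(ctrl.get_obs()['eef_pos'])-st(0,0,0))@Rz(.037))
cv2.imwrite('pics/s2.png',cv2.resize(imaging.camera('side')[100:340,220:460,::-1],None,fx=2.4,fy=2.4))"
```

```text
time_s: 2.73
eef_pos: [0.6613, 0.159, 0.18]
eef_rot: [0.0, 1.0, 0.018, 0.001]
wrist_force: [0.6, 1.5, 0.1]
opening: 0.002
grasp_force: 0.0
time_s: 3.57
eef_pos: [0.6106, 0.1578, 0.2033]
eef_rot: [-0.0, 1.0, 0.019, 0.003]
wrist_force: [4.6, 0.5, 1.3]
opening: 0.004
grasp_force: 1.9
t 3.57 pos [0.6106 0.1578 0.2033] yaw 0.0374 shift [-3.09 -0.25 -0.89] roll 0.0 F [4.6 0.5 1.3] op 0.004
[ 0.04092091 -0.00250989  0.20326953]
```

View pics/s2.png

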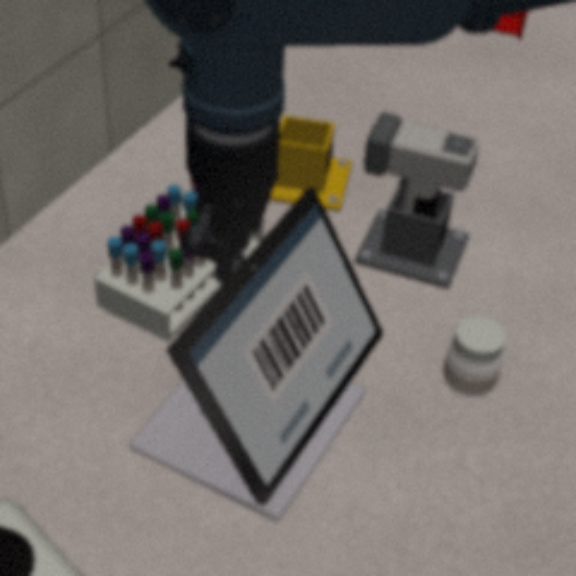

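The tablet is up to roughly 60°, with its corners in the crop at (172,348), (313,188), (262,503) and (382,330).

```bash
cat >> h.py <<'E'
def tilt(px):
    return fit(lambda x,n:tabpts([*TAB,x[0]],CORN),{"side":np.array(px)},[1.1])[0]
E
sed -i 's/x_scale=\[.1\]\*2+\[1\]\*(len(x0)-2)/x_scale=([.1,.1]+[1]*8)[:len(x0)]/' h.py
python3 -c "
from h import *
tilt(np.array([[172,348],[313,188],[262,503],[382,330]])/2.4+[220,100])"
```

```text
[1.0404] rms px 0.99
[[-0.7, 0.2], [0.3, -1.8], [-0.2, 1.6], [0.1, 1.2]]
```

The image gives 1.040 and the finger geometry 1.034. I pull 2.6 cm more for about 1.33, then back off and rise.

```bash
python3 -m pendant '[[-0.5,0,-0.2,0],[-1,0,-0.4,0],[-1.5,0,-0.6,0],[-2,0,-0.8,0],[-2.4,0,-0.9,0],[-2.6,0,-0.9,0],[-2.6,0,-0.9,0],[-2.6,0,-0.9,0]]' 0;  python3 -m pendant '[[0.3,0,0,0],[1,0,0,0],[3,0,0,0],[5,0,0,0],[5,0,-3,0],[5,0,-7,0],[5,0,-10,0],[5,0,-10,0]]' 0; python3 -c "
from h import *
print((np.array(ctrl.get_obs()['eef_pos'])-st(0,0,0))@Rz(.037))
cv2.imwrite('pics/s3.png',cv2.resize(imaging.camera('side')[100:340,220:460,::-1],None,fx=2.4,fy=2.4))
S=[.560,-.1654,.17]
to(body(S,[[.005,0,.25]])[0],.17)"
```

```text
time_s: 4.28
eef_pos: [0.5826, 0.1574, 0.209]
eef_rot: [-0.0, 1.0, 0.019, -0.001]
wrist_force: [0.4, 0.1, -0.3]
opening: 0.003
grasp_force: 0.0
time_s: 4.95
eef_pos: [0.637, 0.1595, 0.3177]
eef_rot: [-0.0, 1.0, 0.019, 0.006]
wrist_force: [0.9, 0.3, 1.0]
opening: -0.001
grasp_force: 0.0
[ 0.06737711 -0.00182022  0.31772859]
t 5.0 pos [0.6359 0.1594 0.3143] yaw 0.0382 shift [-8.39 32.1   6.35] roll -7.6 F [ 0.1 -0.2  1. ] op -0.0
```

View pics/s3.png

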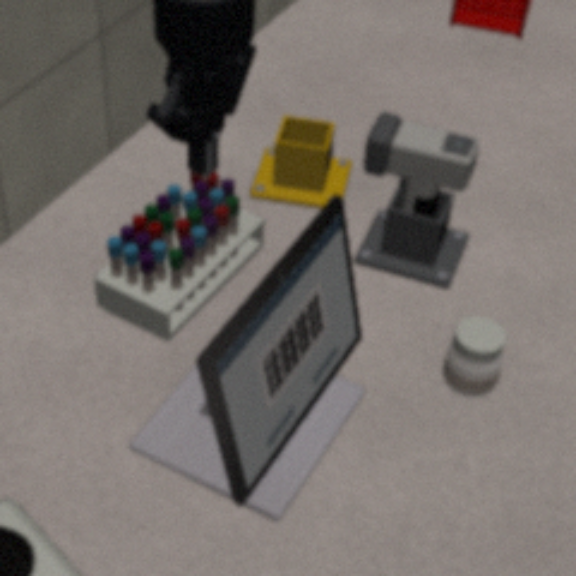

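The tablet is steep, with front-face corners near (207,362), (342,203), (242,500) and (362,337). The fingers are clear and the scanner has not moved.

```bash
python3 -c "
from h import *
t=tilt(np.array([[207,362],[342,203],[242,500],[362,337]])/2.4+[220,100])
b=tabpts([*TAB,t],[[.005,0,.029]])[0];print('barcode',b)
print((ctrl.get_obs()['eef_pos']))"
python3 -m pendant '[[-8.4,32,4,-8],[-8.4,32,4,-8],[-8.4,32,4,-8],[-8.4,32,4,-8],[-8.4,32,4,-8],[-8.4,32,4,-8],[-8.4,32,4,-8],[-8.4,32,4,-8],[-8.4,32,4,-8],[-8.4,32,4,-8],[-8.4,32,4,-8],[-8.4,32,4,-8]]' 1
python3 -c "
from h import *
S=[.560,-.1654,.172]
to(body(S,[[.005,0,.139]])[0],.172)"
```

```text
[1.3661] rms px 2.11
[[-1.9, -0.2], [0.3, -4.1], [-1.6, 3.3], [-1.1, 0.0]]
barcode [0.54224066 0.15778724 0.13579078]
[0.63593187 0.15938564 0.31433797]
time_s: 6.0
eef_pos: [0.5618, -0.1626, 0.2688]
eef_rot: [-0.0, 0.996, 0.089, -0.0]
wrist_force: [0.3, -0.4, -0.1]
opening: 1.001
grasp_force: 0.0
t 6.0 pos [ 0.5618 -0.1626  0.2688] yaw 0.1789 shift [ 0.28  0.25 12.98] roll 0.4 F [ 0.3 -0.4 -0.1] op 1.001
```

```bash
python3 -c "
from h import *
a=imaging.camera('top')[195:320,240:465,::-1];b=imaging.camera('side')[175:320,295:385,::-1]
A=cv2.resize(a,(562,312),interpolation=3);B=cv2.resize(b,None,fx=4,fy=4,interpolation=3)[:,:360]
c=np.zeros((600,800,3),np.uint8)
A=cv2.resize(a[:,:130],None,fx=3.3,fy=3.3,interpolation=3);c[:A.shape[0],:A.shape[1]]=A
c[:B.shape[0],435:795]=B[:600]
D=cv2.resize(a[20:,130:],None,fx=1.8,fy=1.8);c[412:412+D.shape[0],:D.shape[1]]=D[:188]
cv2.imwrite('pics/c4.png',c)
for t in(1.3,1.34,1.38):print(t,((proj('top',tabpts([*TAB,t],CORN))-[240,195])*3.3).round().tolist(),((proj('side',tabpts([*TAB,t],CORN))-[295,175])*4+[435,0]).round().tolist())
"
```

```text
1.3 [[22.0, 201.0], [381.0, 188.0], [52.0, 289.0], [366.0, 277.0]] [[462.0, 297.0], [696.0, 17.0], [540.0, 547.0], [742.0, 261.0]]
1.34 [[22.0, 207.0], [381.0, 193.0], [52.0, 285.0], [365.0, 273.0]] [[468.0, 300.0], [702.0, 20.0], [535.0, 547.0], [737.0, 262.0]]
1.38 [[22.0, 212.0], [381.0, 199.0], [53.0, 281.0], [365.0, 269.0]] [[475.0, 304.0], [708.0, 23.0], [530.0, 546.0], [732.0, 262.0]]
```

View pics/c4.png

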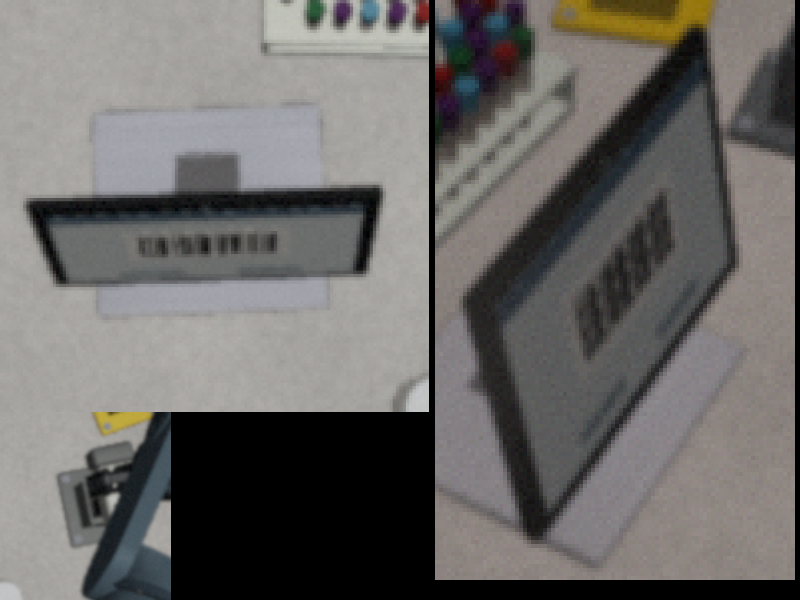

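The stack shows the tablet with its bottom edge from (58,284) to (366,272) in the top view and BR at (737,262) in the side view. That gives a tilt near 1.34, inside the 1.396 limit. The barcode centres are at (208,243) top and (624,275) side, and the gripper is over the head. Next I triangulate the barcode and descend.

```bash
python3 -c "
from h import *
print(tabpts([*TAB,1.34],[[.005,0,.029]]))
s=least_squares(lambda p:np.r_[(proj('top',p)[0]-(np.array([208,243])/3.3+[240,195])),(proj('side',p)[0]-(np.array([624-435,275])/4+[295,175]))],[.54,.15,.13]);print(s.x,s.fun)"
python3 -m pendant '[[0.3,0.2,3,0],[0.3,0.2,6,0],[0.3,0.2,8,0],[0.3,0.2,10,0],[0.3,0.2,11.5,0],[0.3,0.2,12.9,0],[0.3,0.2,12.9,0]]' 1
python3 -m pendant '[[0,0,0,0],[0,0,0,0],[0,0,0,0],[0,0,0,0],[0,0,0,0],[0,0,0,0],[0,0,0,0],[0,0,0,0]]' 0
```

```text
[[0.54253125 0.157798   0.13650125]]
[0.54054482 0.15575793 0.13318781] [ 0.02071317  0.05441081 -0.05083421 -0.01184966]
time_s: 6.68
eef_pos: [0.5634, -0.1629, 0.1371]
eef_rot: [-0.002, 0.996, 0.09, -0.002]
wrist_force: [-1.3, -0.7, 1.2]
opening: 1.0
grasp_force: 0.0
time_s: 7.35
eef_pos: [0.5661, -0.1659, 0.1421]
eef_rot: [0.001, 0.996, 0.089, 0.002]
wrist_force: [1.4, -0.0, 6.9]
opening: 0.579
grasp_force: 62.5
```

```bash
python3 -m pendant '[[0,0,-0.5,0],[0,0,-1.5,0],[0,0,-3,0],[0,0,-5,0],[0,0,-7.5,0],[0,0,-10,0],[0,0,-12,0],[0,0,-13,0],[0,0,-13,0]]' 0
python3 -c "
from h import *
to([.37,-.16,.27],.037)"
```

```text
time_s: 8.1
eef_pos: [0.5659, -0.1657, 0.2734]
eef_rot: [0.001, 0.996, 0.089, 0.002]
wrist_force: [0.4, 0.4, -1.6]
opening: 0.579
grasp_force: 61.9
t 8.1 pos [ 0.5659 -0.1657  0.2734] yaw 0.1778 shift [-19.18  -4.03   0.26] roll 8.1 F [ 0.4  0.4 -1.6] op 0.579
```

```bash
python3 -m pendant '[[-3,-0.7,0,1],[-6,-1.3,0,3],[-9,-2,0,4],[-12,-2.6,0,6],[-15,-3.2,0,7],[-17.5,-3.7,0,8],[-19.2,-4,0,8],[-19.2,-4,0,8]]' 0
python3 -c "
from h import *
to([.37,.151,.27],.037)"
```

```text
time_s: 8.77
eef_pos: [0.3657, -0.1588, 0.2684]
eef_rot: [-0.001, 1.0, 0.018, -0.002]
wrist_force: [1.3, -0.2, -3.1]
opening: 0.579
grasp_force: 62.2
t 8.77 pos [ 0.3657 -0.1588  0.2684] yaw 0.0368 shift [  1.57 -30.94  -0.1 ] roll -0.0 F [ 1.3 -0.2 -3.1] op 0.579
```

```bash
python3 -m pendant '[[0.2,-3,0,0],[0.4,-6,0,0],[0.6,-10,0,0],[0.8,-14,0,0],[1,-18,0,0],[1.2,-22,0,0],[1.2,-26,0,0],[1.2,-29,0,0],[1.2,-31,0,0],[1.2,-31,0,0],[1.2,-31,0,0]]' 0
python3 -c "
from h import *
to([.38,.151,.145],.037)
a=imaging.camera('top')[230:360,240:400,::-1];b=imaging.camera('side')[170:350,290:480,::-1]
c=np.zeros((600,800,3),np.uint8);A=cv2.resize(a,(400,325),interpolation=3);B=cv2.resize(b,(395,374),interpolation=3)
c[:325,:400]=A;c[:374,405:]=B;cv2.imwrite('pics/c5.png',c)"
```

```text
time_s: 9.68
eef_pos: [0.3683, 0.1515, 0.2691]
eef_rot: [0.0, 1.0, 0.021, -0.001]
wrist_force: [-0.3, -1.4, -2.3]
opening: 0.581
grasp_force: 63.1
t 9.68 pos [0.3683 0.1515 0.2691] yaw 0.0414 shift [ 1.19  0.09 12.41] roll 0.3 F [-0.3 -1.4 -2.3] op 0.581
```

View pics/c5.png

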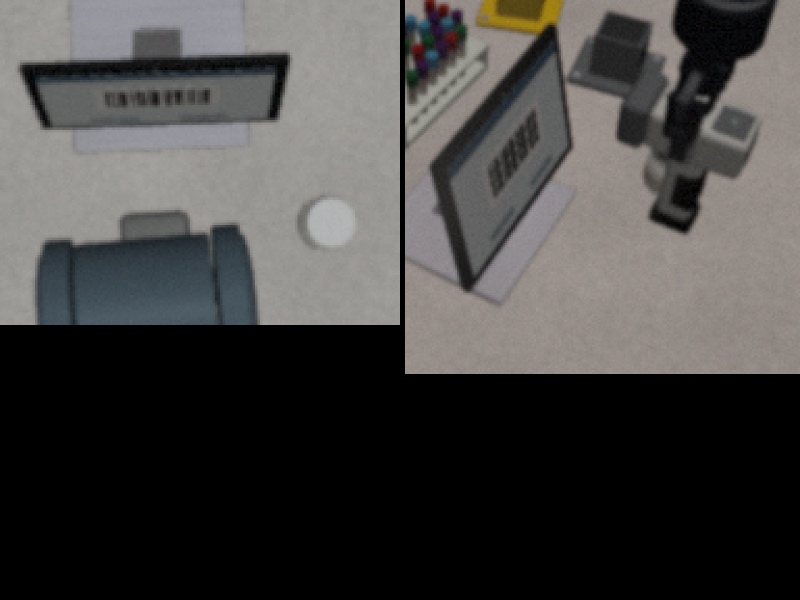

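The scanner hangs level. Its nose front edge is at (122–188,215) in the top crop, and in the side crop the nose top spans about (625,95)–(665,75). I compare that with the prediction.

```bash
python3 -c "
from h import *
P=body([.3633,.1513,.04,.1413],[[.065,.029,.15],[.065,-.029,.15],[-.05,.025,.147],[-.05,-.025,.147],[.065,.029,.1],[-.05,.025,.103]])
print(((proj('top',P)-[240,230])*2.5).round(0).tolist())
print(((proj('side',P)-[290,170])*[395/190,374/180]+[405,0]).round(0).tolist())"
```

```text
[[121.0, 213.0], [190.0, 210.0], [131.0, 352.0], [191.0, 350.0], [124.0, 213.0], [133.0, 347.0]]
[[620.0, 100.0], [645.0, 63.0], [747.0, 149.0], [765.0, 114.0], [612.0, 140.0], [735.0, 184.0]]
```

The scanner is level to within 1–2 mm. I lower it to barcode height and hold.

```bash
python3 -m pendant '[[0.3,0,3,0],[0.6,0,6,0],[1,0,8.5,0],[1.2,0,10.5,0],[1.2,0,12,0],[1.2,0,12.6,0],[1.2,0,12.9,0],[1.2,0,12.9,0],[1.2,0,12.9,0],[1.2,0,12.9,0],[1.2,0,12.9,0],[1.2,0,12.9,0]]' 0
python3 -m pendant '[[0,0,0,0],[0,0,0,0],[0,0,0,0],[0,0,0,0],[0,0,0,0],[0,0,0,0],[0,0,0,0],[0,0,0,0],[0,0,0,0],[0,0,0,0],[0,0,0,0],[0,0,0,0]]' 0
python3 -c "
from h import *
to([.38,.151,.145],.037)
a=imaging.camera('top')[230:360,240:400,::-1];b=imaging.camera('side')[170:350,290:480,::-1]
c=np.zeros((600,800,3),np.uint8);A=cv2.resize(a,(400,325),interpolation=3);B=cv2.resize(b,(395,374),interpolation=3)
c[:325,:400]=A;c[:374,405:]=B;cv2.imwrite('pics/c6.png',c)"
```

```text
time_s: 10.78
eef_pos: [0.3815, 0.151, 0.142]
eef_rot: [-0.0, 1.0, 0.019, 0.001]
wrist_force: [-0.2, 0.1, -2.1]
opening: 0.576
grasp_force: 62.9
time_s: 11.78
eef_pos: [0.381, 0.1509, 0.1413]
eef_rot: [-0.0, 1.0, 0.019, 0.0]
wrist_force: [-0.7, -1.0, -1.3]
opening: 0.578
grasp_force: 62.9
t 11.78 pos [0.381  0.1509 0.1413] yaw 0.0381 shift [-0.1  -0.02 -0.37] roll 0.1 F [-0.7 -1.  -1.3] op 0.578
```

View pics/c6.png

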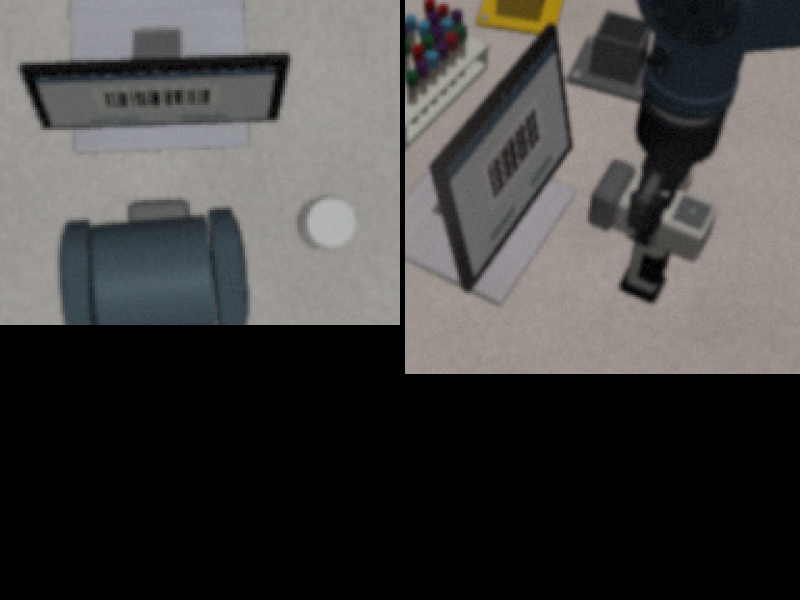

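The scanner is level and centred: nose centre at x=159 against barcode 158 in the top crop. One more second of hold, then I retrace.

```bash
python3 -m pendant '[[0,0,0,0],[0,0,0,0],[0,0,0,0],[0,0,0,0],[0,0,0,0],[0,0,0,0],[0,0,0,0],[0,0,0,0],[0,0,0,0],[0,0,0,0],[0,0,0,0],[0,0,0,0]]' 0
python3 -m pendant '[[-0.3,0,-1.5,0],[-0.8,0,-4,0],[-1.2,0,-7,0],[-1.2,0,-10,0],[-1.2,0,-12.5,0],[-1.2,0,-14,0],[-1.2,0,-14,0]]' 0
python3 -m pendant '[[-0.2,3,0,0],[-0.4,6,0,0],[-0.6,10,0,0],[-0.8,14,0,0],[-1,18,0,0],[-1.2,22,0,0],[-1.2,26,0,0],[-1.2,29,0,0],[-1.2,31,0,0],[-1.2,31,0,0]]' 0
python3 -c "
from h import *
to([.5661,-.1657,.272],.1778)"
```

```text
time_s: 12.88
eef_pos: [0.381, 0.1509, 0.1413]
eef_rot: [0.0, 1.0, 0.019, -0.0]
wrist_force: [-0.6, -0.1, -3.0]
opening: 0.58
grasp_force: 62.9
time_s: 13.47
eef_pos: [0.3709, 0.1506, 0.2851]
eef_rot: [-0.0, 1.0, 0.019, 0.004]
wrist_force: [0.6, 0.3, -2.0]
opening: 0.582
grasp_force: 63.0
time_s: 14.3
eef_pos: [0.3681, -0.1631, 0.2798]
eef_rot: [-0.0, 1.0, 0.017, -0.001]
wrist_force: [0.3, 1.0, -2.1]
opening: 0.582
grasp_force: 63.1
t 14.3 pos [ 0.3681 -0.1631  0.2798] yaw 0.0336 shift [19.78  0.93  0.74] roll -8.3 F [ 0.3  1.  -2.1] op 0.582
```

```bash
python3 -m pendant '[[3,0,0,-1],[6,0.2,0,-3],[9,0.4,0,-4],[12,0.6,0,-6],[15,0.8,0,-7],[18,0.9,0,-8],[19.6,0.9,0,-8],[19.6,0.9,0,-8],[19.6,0.9,0,-8],[19.6,0.9,0,-8]]' 0
python3 -c "
from h import *
to([.5661,-.1657,.1421],.1778)"
```

```text
time_s: 15.13
eef_pos: [0.564, -0.1605, 0.2799]
eef_rot: [-0.001, 0.996, 0.089, -0.001]
wrist_force: [-0.4, 0.2, -2.5]
opening: 0.58
grasp_force: 63.2
t 15.13 pos [ 0.564  -0.1605  0.2799] yaw 0.1782 shift [ 0.14  0.57 13.78] roll 0.0 F [-0.4  0.2 -2.5] op 0.58
```

```bash
python3 -m pendant '[[0.1,0.5,1,0],[0.1,0.5,3,0],[0.1,0.5,4.5,0],[0.1,0.5,5,0],[0.1,0.5,5,0],[0.1,0.5,5,0]]' 0
python3 -c "
from h import *
to([.5661,-.1657,.1421],.1778)"
```

```text
time_s: 15.63
eef_pos: [0.5665, -0.1663, 0.2314]
eef_rot: [-0.0, 0.996, 0.088, -0.0]
wrist_force: [0.5, 0.6, -1.3]
opening: 0.579
grasp_force: 63.2
t 15.63 pos [ 0.5665 -0.1663  0.2314] yaw 0.1772 shift [-0.03 -0.07  8.93] roll -0.0 F [ 0.5  0.6 -1.3] op 0.579
```

```bash
python3 -m pendant '[[0,0,1,0],[0,0,2,0],[0,0,3,0],[0,0,4,0],[0,0,5,0],[0,0,6,0],[0,0,7,0],[0,0,7.6,0],[0,0,8.1,0],[0,0,8.4,0],[0,0,8.4,0],[0,0,8.4,0]]' 0
python3 -c "
from h import *
to([.5661,-.1657,.1421],.1778)"
```

```text
time_s: 16.63
eef_pos: [0.5671, -0.1662, 0.1475]
eef_rot: [0.0, 0.996, 0.089, 0.0]
wrist_force: [0.6, 0.1, -2.4]
opening: 0.58
grasp_force: 63.2
t 16.63 pos [ 0.5671 -0.1662  0.1475] yaw 0.1777 shift [-0.09 -0.06  0.54] roll -0.0 F [ 0.6  0.1 -2.4] op 0.58
```

```bash
python3 -m pendant '[[0,0,0.2,0],[0,0,0.3,0],[0,0,0.4,0],[0,0,0.5,0],[0,0,0.55,0],[0,0,0.6,0],[0,0,0.6,0],[0,0,0.6,0]]' 0
```

```text
time_s: 17.3
eef_pos: [0.5672, -0.1662, 0.1421]
eef_rot: [0.0, 0.996, 0.089, 0.0]
wrist_force: [-0.9, 1.4, 6.6]
opening: 0.581
grasp_force: 63.6
```

The foot is on the floor (contact about 9 N). I release, rise and look.

```bash
python3 -m pendant '[[0,0,0,0],[0,0,0,0],[0,0,0,0],[0,0,0,0],[0,0,0,0],[0,0,0,0]]' 1
python3 -m pendant '[[0,0,-0.5,0],[0,0,-2,0],[0,0,-4,0],[0,0,-7,0],[0,0,-10,0],[-3,3,-13,0],[-7,7,-13,0],[-11,11,-13,0],[-14,14,-13,0],[-16,16,-13,0],[-16,16,-13,0]]' 1
python3 -c "
from h import *
to([.5661,-.1657,.1421],.1778)
a=imaging.camera('top')[200:345,240:470,::-1];b=imaging.camera('side')[130:330,270:450,::-1]
c=np.zeros((600,800,3),np.uint8);A=cv2.resize(a,(436,275),interpolation=3);B=cv2.resize(b,(360,400),interpolation=3)
c[:275,:436]=A;c[:400,440:]=B
A=cv2.resize(a[20:100,150:230],(320,320),interpolation=3);c[280:,:320]=A;cv2.imwrite('pics/c7.png',c)
P=body([.5604,-.1655,.175,.014],[[.065,.029,.15],[.065,-.029,.15],[-.05,.025,.147],[-.05,-.025,.147]])
print(((proj('top',P)-[390,220])*4+[0,280]).round(0).tolist())
print(((proj('side',P)-[270,130])*2+[440,0]).round(0).tolist())"
```

```text
time_s: 17.8
eef_pos: [0.5668, -0.1661, 0.1411]
eef_rot: [-0.0, 0.996, 0.089, -0.0]
wrist_force: [-0.5, 0.8, -0.4]
opening: 0.997
grasp_force: 0.0
time_s: 18.72
eef_pos: [0.4354, -0.3547, 0.2721]
eef_rot: [0.001, 0.996, 0.088, -0.0]
wrist_force: [0.2, 0.3, -0.7]
opening: 1.001
grasp_force: 0.0
t 18.72 pos [ 0.4354 -0.3547  0.2721] yaw 0.1759 shift [ 16.18 -16.34  12.96] roll -0.1 F [ 0.2  0.3 -0.7] op 1.001
[[118.0, 339.0], [210.0, 322.0], [163.0, 525.0], [243.0, 510.0]]
[[644.0, 54.0], [657.0, 30.0], [731.0, 76.0], [741.0, 54.0]]
```

View pics/c7.png

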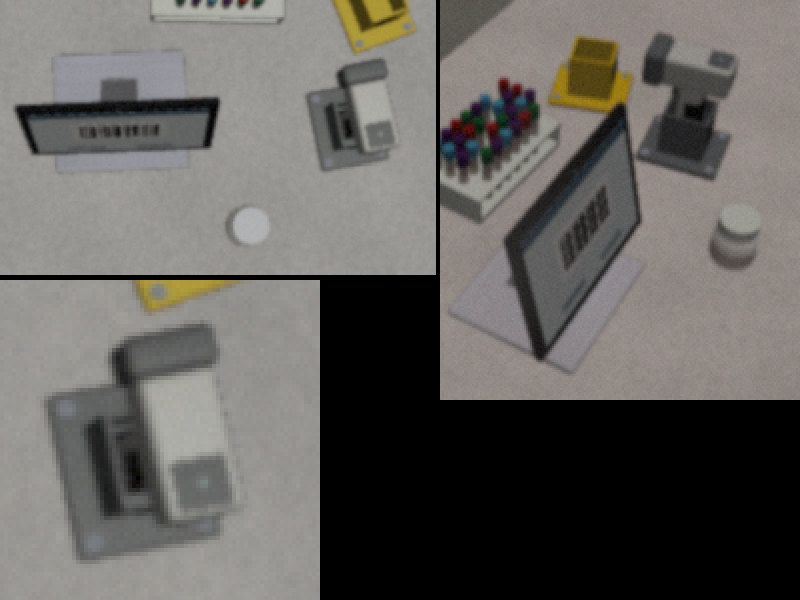

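The scanner is back upright in the grey cup with its nose forward, about (170,345) in the enlargement, close to the prediction. The tablet, rack and jar are as they were. I'm handing in.

```bash
python3 -c "
from bench import workorder
print(workorder.hand_in())"
```

```text
the job is handed in; nothing more can be done
None
```

The job is handed in, with no verdict shown: the tablet stands at about 77° (not 70°, so the level beam met it squarely), the scanner was held about 10 cm from the barcode for over two seconds, and it is back upright in its holder, nose forward.

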